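Bead dish turned to the measuring cup

TASK

Lift the bead dish straight up and well clear of its wooden board by its arched handle; then turn it a quarter turn in the air from the way it stood, so that its pouring lip points sideways across the board, and bring the tip of the lip over the middle of the measuring cup's mouth, a few centimetres above the rim, ready to tip. Keep the dish level and the loose ball near the middle of its hollow all the while without touching the ball, and leave the cup and everything else where they stand. Finish while still holding the dish there, motionless and touching nothing else; do not tip it or put it down.

Things in the scene. Friction and masses are not known exactly. Their poses are not given: they have to be found in the camera images.
- dish: Shallow round dark steel dish, rim 138 mm across and 26 mm high, about 0.18 kg. Origin: centre of underside; z up; x towards its pouring lip (30 mm wide, tip 96 mm out). Wire handle arch along its y diameter (feet at y = +-66 mm), top at 99 mm. The hollow slopes about 5 degrees (11 beyond 22 mm, 25 beyond 44 mm from the middle): a tilt or jerk sets the ball rolling.
- dish_grip (a point): Centre of the wooden grip at the top of the handle arch, 92 mm above the dish's underside, on its axis: a bar 52 mm long along the dish's y, 12 mm wide along x, 14 mm high. There is free space on both sides of it and more than 55 mm below it down to the ball.
- dish_lip (a point): Point on the pouring lip near its tip, 92 mm from the dish's axis along its +x and 21.5 mm above its underside.
- dish_mid (a point): The middle of the dish's hollow (on its axis, 22 mm above the underside, at the height of the resting ball's centre).
- ball_center (a point): Centre of the loose pale wooden ball, 24 mm in diameter, 20 g; it lies in the middle of the dish's hollow.
- board: Fixed square wooden board, 150 x 150 x 12 mm; the dish stands at its middle. Origin: centre of underside; z up; x is the way the dish's lip points at the start (roughly away from the robot), y points left. After the quarter turn the lip points along +y or -y of the board (either will do).
- cup_mouth (a point): Centre of the open mouth of the light blue measuring cup, at rim height, 62 mm above the worktop; the mouth is about 70 mm across, with a flat tab on one side. The cup (30 g, loose) stands upright on the worktop either to the left or to the right of the board.
- cup: The measuring cup itself, 71 x 90 x 62 mm with its tab; origin on its underside, 10 mm from the mouth's axis towards the tab.
- balm: Low round closed pot with a grey lid, 69 mm across, 41 mm high, loose; it stands on the side of the board where the cup does not. Leave it alone. Origin: centre of its underside.
- spool_cream: Bystander: wooden spool of cream thread standing upright, 30 mm across, 48 mm high, loose, behind the board. Origin: its underside.
- peg_0: Bystander: wooden clothes peg lying flat, 15 x 72 x 12 mm, loose, in front of the board. Origin: its underside.
Things that resemble listed ones, but are neither listed nor needed, are in the scene too. There is more than one size of the board; the job needs the larger.

How it is judged (in metres and radians):
On the way, in this order (a step that is already met when the one before it is completed fails the run):
1. the dish is lifted clear of the board, level, not yet turned, with the ball in the middle (height (world z) of dish above 0.03 m and contact force between the fingers and dish above 1 N and angle between dish's own z axis and vertical below 0.12 rad and horizontal distance between ball_center and dish_mid below 0.018 m and z of ball_center in the frame of dish below 0.034 m and angle between the x axis of dish and the x axis of board, either way round below 0.35 rad and contact force between dish and board below 0.3 N and contact force between dish and cup below 0.3 N and contact force between dish and balm below 0.3 N and contact force between dish and spool_cream below 0.3 N), for 0.2 s.
2. the dish is turned a quarter turn in the air, level, with the ball in the middle (height (world z) of dish above 0.03 m and contact force between the fingers and dish above 1 N and angle between dish's own z axis and vertical below 0.12 rad and horizontal distance between ball_center and dish_mid below 0.018 m and z of ball_center in the frame of dish below 0.034 m and angle between the x axis of dish and the y axis of board, either way round below 0.2 rad and contact force between dish and board below 0.3 N and contact force between dish and cup below 0.3 N and contact force between dish and balm below 0.3 N and contact force between dish and spool_cream below 0.3 N), for 0.2 s.
At the end, for the whole second after the job is handed in: The gripper holds the dish clear of all else, still, within 0.12 rad of level; its x lies within 0.2 rad of the board's y line; the lip point is within 25 mm of the cup mouth's axis and 10 to 73 mm above its rim; the ball is within 18 mm of the middle; the cup is upright, moved less than 20 mm (contact force between the fingers and dish above 1 N and angle between dish's own z axis and vertical below 0.12 rad and horizontal distance between ball_center and dish_mid below 0.018 m and z of ball_center in the frame of dish below 0.034 m and angle between the x axis of dish and the y axis of board, either way round below 0.2 rad and horizontal distance between dish_lip and cup_mouth below 0.025 m and height (world z) of dish_lip between 0.072 and 0.135 m and height (world z) of dish above 0.045 m and linear speed of dish below 0.02 m/s and angle between cup's own z axis and vertical below 0.1 rad and distance of cup from where it was at the start of the episode below 0.02 m and contact force between dish and board below 0.3 N and contact force between dish and cup below 0.3 N and contact force between dish and balm below 0.3 N and contact force between dish and spool_cream below 0.3 N); the arm keeps its last pose, push and grip.
It fails at once if the ball rolls more than 35 mm from the middle of the hollow (horizontal distance between ball_center and dish_mid above 0.035 m).
It fails at once if the dish is tilted more than 0.2 rad (angle between dish's own z axis and vertical above 0.2 rad).
It fails at once if the fingers touch the ball (contact force between the fingers and ball above 0.3 N).
It fails at once if the cup is moved (distance of cup from where it was at the start of the episode above 0.02 m).
It fails at once if the pot, the spool or the peg is disturbed (distance of any of balm, spool_cream, peg_0 from where it was at the start of the episode above 0.03 m).
It also fails if it takes over 51 s, if anything falls off the work surface, if the arm or the gripper's body presses on something with over 40 N, if the wrist force passes 120 N, or if a joint passes its speed limit or range.

ROBOT

A 6-joint arm with a two-finger parallel gripper is mounted at the origin on a cart in front of the work surface, level with it; the furniture and walls round the work are solid. World frame = base frame: x ahead of the robot, y to its left, z up, the work surface at z = 0. Lengths are in mm, angles in rad, forces in N, time in s.
With the tool pointing down it reaches from about 350 to 875 mm from the base axis. Payload 15.5 kg.
Tool frame: the origin (TCP) lies midway between the tips of the shut fingers; the grasp point (between the pads) lies 19 mm behind it; z points along the fingers, y is the line along which they close (so a half turn about z gives the same grasp; the last joint's range is limited). The gripper opens to 85 mm and grips with 20 to 120 N. Pads are 22 mm wide; open, the fingers measure 114 mm over their backs; the gripper's body (76 mm by 85 mm) begins 54 mm behind the grasp point. The pads swing forward as they close: fully open they stand 13 mm farther back than shut.
Start: joints at [1.232, 0.494, 1.345, -0, 1.302, -0.096], TCP at [150.865, 606.52, 231.277] pointing down, gripper open.
Joint ranges: [-2.91, 2.91], [-0.82, 2.16], [0.22, 2.67], [-1.22, 4.37], [0.12, 2.79], [-3.08, 3.08]. Speed limits (rad/s): [1.89, 1.89, 2.57, 3.01, 3.01, 3.01].

INTERFACE

Orientations are given as a unit quaternion [x, y, z, w].
In Python, from workcell import manip, cams gives the robot as it stands. The module is installed in compiled form; this text tells all that it offers.
- The arm moves only by the tool step_arm, never from a script. Its argument "commands" is a list that holds one entry, the list of rows, each a list of 7 numbers: the turn, a rotation vector about the world's x, y, z in rad, then the shift along the world's x, y, z in mm, then the closure, from 0 (fully open) to 1 (shut). In form: [[[rx, ry, rz, dx, dy, dz, jaw], ...]]. A call has 1 to 8 rows; each row shifts and turns the commanded pose from where the row before left it; what a row does not reach is not made up. A row lasts 1/10 s, in which the tool goes at most 50 mm and 8.59 degrees, less where a joint would pass 70% of its speed; a pose out of reach is approached as far as the arm can. A call with a gripper value outside its range is refused whole. The fingers move at their own pace and stop on an object; the grip force is fixed at half the most. Time passes only in rows, so rows that do not move let the fingers close. It gives the time, the measured TCP pose, the force, the opening and the grip force at its end, in the units of the state.
- manip.state(): the state, without advancing time (a new reading comes with each control period).
- cams.snapshot(name): name is "side" or "top"; returns the picture (384x512x3 uint8, red, green, blue); there is no depth.
- cams.camera_params(name): a dict with "intrinsics" (3x3 intrinsics, pixels), "distortion" ([k1, k2, p1, p2, k3] as OpenCV has them; the pictures are not rectified), "R" (3x3) and "t" (3): a world point X has camera coordinates R X + t. Camera axes: x right, y down, z forward; pixel columns grow to the right and rows downward; lengths in mm; the calibration is good to about 2 mm. A picture is of the moment at which its call begins. camera_params takes no time and is no camera call.
- manip.close_job(): hands the job in; it is judged then, once.
The state is a dict: "clock": time; "joints": joint angles; "qd": joint speeds; "joint_torque": joint torques, N m; "eef_pos": TCP position; "tool_rot": TCP orientation; "contact_force": force on the tool from outside, world axes, zero at the start; "ft_torque": the same for the moment, N m; "finger_gap": opening from 0.0 (shut) to 1.0 (fully open); "finger_force": force on a finger pad.
Only numpy, scipy, OpenCV 4.12 (cv2) and the standard library are available. Lean on these libraries where they do the work, as an engineer would, in place of code of your own. Each camera call takes 0.05 s, during which the arm holds its last target. There are 200 camera calls.

## Working session

There is one attempt and no reset: what is moved stays moved. The work goes in short steps, Python scripts to look and compute and a tool call to move; the robot and the scene stay as the last step left them, time stands still between calls to the robot, and variables do not carry over. Pictures are saved under pics/ and viewed, at most 10 in all, crops included, and the job is handed in when it is done.

Besides the shell and the picture viewer there is one more tool, called after ">>>" by a JSON object that holds its "name" and its "arguments". step_arm: Moves the arm, as the interface text tells. Its arguments: {"type":"object","properties":{"commands":{"type":"array"}},"required":["commands"]}

```bash
mkdir -p pics; python3 - <<'E'
from workcell import manip, cams
import cv2
for n in("top","side"):
    im=cams.snapshot(n); cv2.imwrite(f"pics/{n}0.png",im[:,:,::-1])
    p=cams.camera_params(n); print(n,p)
print(manip.state())
E
```

```text
top {'intrinsics': array([[413.37501842,   0.        , 260.84360068],
       [  0.        , 413.37501842, 196.12491087],
       [  0.        ,   0.        ,   1.        ]]), 'distortion': array([0.03679924, 0.        , 0.        , 0.        , 0.        ]), 'R': array([[ 0.01622066, -0.99974765,  0.01554141],
       [-0.99344519, -0.01787353, -0.11290345],
       [ 0.11315274, -0.01360817, -0.99348441]]), 't': array([ 212.28036965,  555.21358958, 1453.55288886])}
side {'intrinsics': array([[433.53491571,   0.        , 261.70917638],
       [  0.        , 433.53491571, 193.16021547],
       [  0.        ,   0.        ,   1.        ]]), 'distortion': array([0.01620158, 0.        , 0.        , 0.        , 0.        ]), 'R': array([[ 0.87527263, -0.48303343, -0.02401121],
       [-0.29354611, -0.49114755, -0.82012484],
       [ 0.38435467,  0.72488122, -0.57168059]]), 't': array([-331.93009577,  359.59825451, 1058.31048852])}
{'clock': 0.1, 'joints': array([ 1.23150224e+00,  4.94116159e-01,  1.34607495e+00,  3.39904795e-05,
        1.30250884e+00, -9.55171256e-02]), 'qd': array([-0.00083224, -0.00214469, -0.00439643, -0.00062635, -0.00041778,
       -0.00062251]), 'joint_torque': array([ 2.32393613e-03, -8.83594322e+01, -3.84559894e+01,  2.84697835e-04,
        5.37916145e-03, -5.35457673e-05]), 'eef_pos': array([150.74250921, 606.2097603 , 230.76096517]), 'tool_rot': array([ 1.21591354e-01,  9.92580090e-01, -5.37083586e-04, -1.35419830e-04]), 'contact_force': array([ 0.20663207, -0.31889117,  0.6502543 ]), 'ft_torque': array([ 0.02378665,  0.0289237 , -0.04107235]), 'finger_force': 0.0, 'finger_gap': 1.0037050022372769}
```

View pics/top0.png

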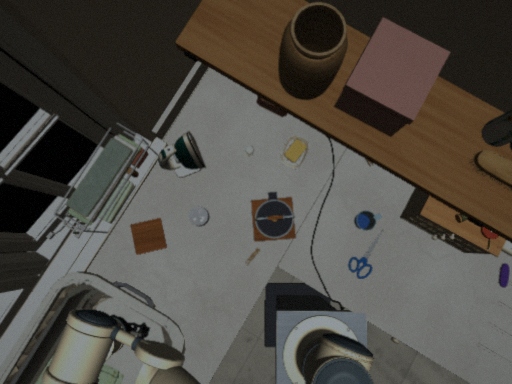

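View pics/side0.png

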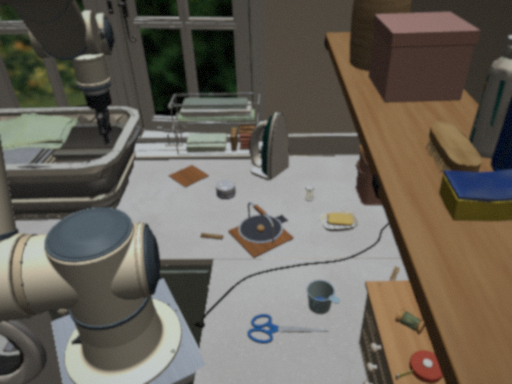

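The top view shows the dish on its board at about (273,217) with the lip pointing up the image (away from the robot). The cup is at (367,220) to the right, the balm at (200,216), the spool at (250,150) and the peg at (253,257). The other board, at (148,236), is empty. The plate at (294,151) and the blue scissors at (360,265) are not needed. Next, one close crop of each view.

```bash
python3 - <<'E'
import cv2, numpy as np
t=cv2.imread("pics/top0.png"); s=cv2.imread("pics/side0.png")
a=cv2.resize(t[180:255,235:395],None,fx=5,fy=5,interpolation=cv2.INTER_CUBIC)
b=cv2.resize(s[195:320,220:350],None,fx=4.6,fy=4.6,interpolation=cv2.INTER_CUBIC)
cv2.imwrite("pics/ct0.png",cv2.convertScaleAbs(a,alpha=1.6)); cv2.imwrite("pics/cs0.png",cv2.convertScaleAbs(b,alpha=1.5)); print(a.shape,b.shape)
E
```

```text
(375, 800, 3) (575, 598, 3)
```

View pics/ct0.png

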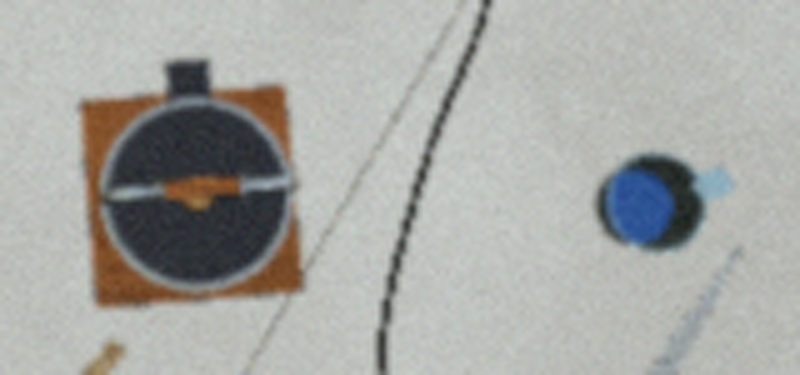

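View pics/cs0.png

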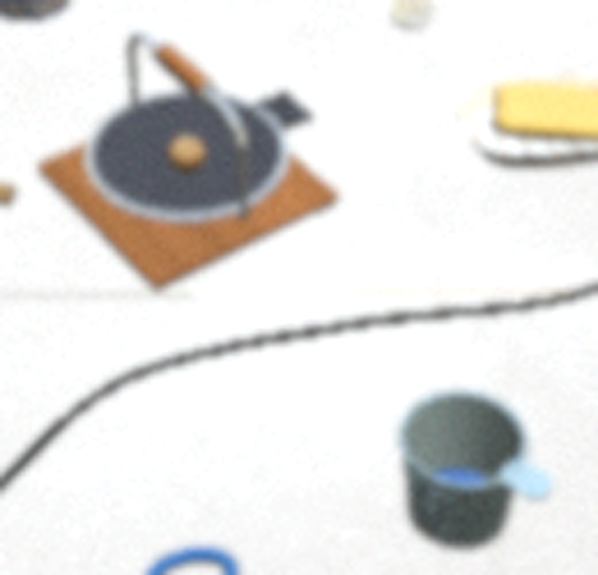

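The crops confirm the choice. In the top crop the grip is at about (203,186), the dish rim centre at (197,193), the lip tip at (188,62) and the cup rim centre at (652,201). In the side crop the grip is at (182,67), the ball at (187,151) and the cup rim centre at (463,440). The cup is blue inside and its tab points right and up.

```bash
cat > h.py <<'E'
import cv2, numpy as np
from workcell import cams
P={n:cams.camera_params(n) for n in("top","side")}
def ray(n,uv):
    p=P[n]; x=cv2.undistortPoints(np.array([[uv]],float),p["intrinsics"],p["distortion"])[0,0]
    return -p["R"].T@p["t"], p["R"].T@np.array([x[0],x[1],1.])
def plane(n,uv,z):
    c,d=ray(n,uv); return (c+d*(z-c[2])/d[2]).round(1)
def tri(a,b):
    A=[];y=[]
    for n,uv in(("top",a),("side",b)):
        c,d=ray(n,uv); d/=np.linalg.norm(d); M=np.eye(3)-np.outer(d,d); A.append(M); y.append(M@c)
    X,r,_,_=np.linalg.lstsq(np.vstack(A),np.hstack(y),rcond=None); return X.round(1), np.sqrt(r).round(1)
def ct(u,v): return ((u+.5)/5-.5+235,(v+.5)/5-.5+180)
def cs(u,v): return ((u+.5)/4.6-.5+220,(v+.5)/4.6-.5+195)
E
python3 - <<'E'
from h import *
print("grip tri",tri(ct(203,186),cs(182,67)), plane("top",ct(203,186),111),plane("side",cs(182,67),104))
print("grip ends top",plane("top",ct(163,187),104),plane("top",ct(242,185),104))
print("rim",plane("top",ct(197,193),38))
print("riml,r",plane("top",ct(100,193),38),plane("top",ct(293,193),38))
print("lip",plane("top",ct(188,62),34)); print("ball",plane("side",cs(187,151),34))
B=[plane("top",ct(*c),12) for c in((81,102),(284,88),(302,290),(98,305))]
print("board",B,np.mean(B,0),[np.linalg.norm(B[i]-B[i-1]).round(1) for i in range(4)])
e=(B[0]+B[1]-B[2]-B[3]);print("yaw",np.arctan2(e[1],e[0]))
print("cup",tri(ct(652,201),cs(463,440)),plane("top",ct(652,201),62),plane("side",cs(463,440),62))
print("w",plane("top",ct(600,201),62),plane("top",ct(705,201),62),plane("side",cs(402,440),62),plane("side",cs(525,440),62))
print("balm",plane("top",(200,216),41))
E
```

```text
grip tri (array([471.5, 173.9, 107.1]), array([2.6])) [473.  173.3 111. ] [471.6 178.1 104. ]
grip ends top [472.3 200.1 104. ] [474.5 146.5 104. ]
rim [472.6 173.9  38. ]
riml,r [471.4 242.7  38. ] [473.8 105.7  38. ]
lip [566.6 181.3  34. ]
ball [472.2 176.2  34. ]
board [array([538.7, 257.7,  12. ]), array([551.6, 110.4,  12. ]), array([405.8,  96.3,  12. ]), array([392.6, 242.7,  12. ])] [472.175 176.775  12.   ] [np.float64(146.9), np.float64(147.9), np.float64(146.5), np.float64(147.0)]
yaw 0.09936337113298525
cup (array([ 471.3, -144.5,   55.5]), array([0.4])) [ 471.2 -142.9   62. ] [ 467.3 -149.2   62. ]
w [ 470.5 -106.6   62. ] [ 471.8 -179.9   62. ] [ 438.5 -132.4   62. ] [ 496.5 -166.1   62. ]
balm [475.7 435.6  41. ]
```

Measured points agree with the given sizes:

| Thing | Measured |
|---|---|
| Dish axis | ≈ (472, 175) |
| Grip height | ≈ 104 |
| Board yaw | ≈ 0.09 (dish 0.04–0.1) |
| Cup mouth | ≈ (470, -145, 62) |

I'll go above the grip, turning the tool so that its y lies along the dish's x.

>>> {"name": "step_arm", "arguments": {"commands": [[[0, 0, -0.088, 23, -31, 0, 0], [0, 0, -0.088, 23, -31, 0, 0], [0, 0, -0.088, 23, -31, 0, 0], [0, 0, -0.088, 23, -31, 0, 0], [0, 0, -0.088, 23, -31, 0, 0], [0, 0, -0.088, 23, -31, 0, 0], [0, 0, -0.088, 23, -31, 0, 0], [0, 0, -0.088, 23, -31, 0, 0]]]}}

```text
clock: 0.9
eef_pos: [335.4, 357.1, 231.2]
tool_rot: [0.458, 0.889, -0.0, -0.0]
contact_force: [1.1, 0.5, 0.2]
finger_gap: 0.996
finger_force: 0.0
```

>>> {"name": "step_arm", "arguments": {"commands": [[[0, 0, -0.088, 23, -31, 0, 0], [0, 0, -0.088, 23, -31, 0, 0], [0, 0, -0.088, 23, -31, 0, 0], [0, 0, -0.088, 23, -31, 0, 0], [0, 0, -0.088, 23, -31, 0, 0], [0, 0, -0.01, 0, 3, -30, 0], [0, 0, 0, 0, 0, -30, 0], [0, 0, 0, 0, 0, 0, 0]]]}}

```text
clock: 1.7
eef_pos: [448.0, 205.6, 168.4]
tool_rot: [0.644, 0.765, -0.003, -0.002]
contact_force: [0.3, 0.1, 1.5]
finger_gap: 0.998
finger_force: 0.0
```

>>> {"name": "step_arm", "arguments": {"commands": [[[0, 0, -0.045, 12, -15, 0, 0], [0, 0, -0.045, 12, -15, 0, 0], [0, 0, 0, 0, 0, 0, 0], [0, 0, 0, 0, 0, 0, 0]]]}}

```text
clock: 2.1
eef_pos: [474.0, 176.7, 172.2]
tool_rot: [0.677, 0.736, 0.0, 0.0]
contact_force: [0.4, -0.2, 0.2]
finger_gap: 0.997
finger_force: 0.0
```

```bash
python3 - <<'E'
from workcell import manip, cams
import cv2, numpy as np
print(manip.state()["eef_pos"],manip.state()["tool_rot"],manip.state()["joints"])
s=cams.snapshot("side")[:,:,::-1]; t=cams.snapshot("top")[:,:,::-1]
a=cv2.resize(s[150:270,200:320],None,fx=5,fy=5,interpolation=cv2.INTER_CUBIC)
cv2.imwrite("pics/s1.png",cv2.convertScaleAbs(a,alpha=1.5))
E
```

```text
[473.97542539 176.68970716 172.16006044] [6.77039034e-01 7.35947052e-01 2.68127715e-04 1.06307168e-04] [2.38645800e-01 4.00876941e-01 1.70942693e+00 1.40834604e-04
 1.03072471e+00 1.55240786e-01]
```

View pics/s1.png

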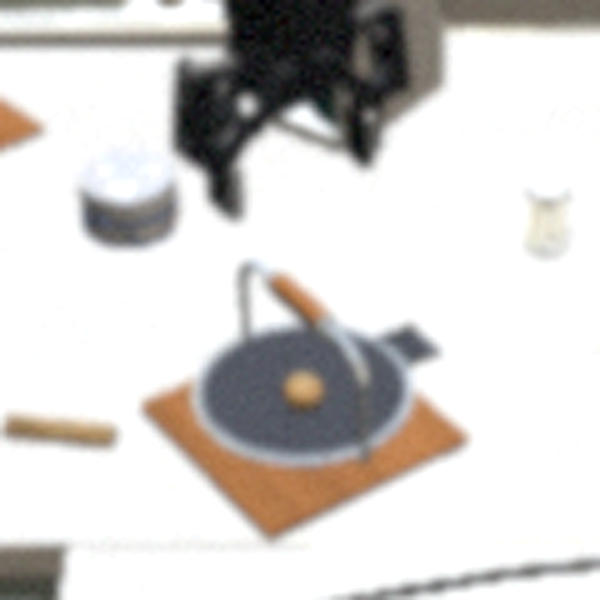

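The open fingers straddle the grip: their tips are at (232,210) and (368,160), with the midpoint above the grip at (299,299). The ball is at (303,388), in the middle of the hollow. Descending.

>>> {"name": "step_arm", "arguments": {"commands": [[[0, 0, 0, -1.5, -1.5, -16, 0], [0, 0, 0, 0, 0, -16, 0], [0, 0, 0, 0, 0, -16, 0], [0, 0, 0, 0, 0, -16, 0], [0, 0, 0, 0, 0, -12, 0], [0, 0, 0, 0, 0, -10, 0], [0, 0, 0, 0, 0, 0, 0], [0, 0, 0, 0, 0, 0, 0]]]}}

```text
clock: 3.0
eef_pos: [472.4, 175.2, 85.5]
tool_rot: [0.677, 0.736, 0.0, -0.0]
contact_force: [-0.1, -0.1, -0.1]
finger_gap: 1.0
finger_force: 0.0
```

>>> {"name": "step_arm", "arguments": {"commands": [[[0, 0, 0, 0, 0, 0, 0.5], [0, 0, 0, 0, 0, 0, 0.65], [0, 0, 0, 0, 0, 0, 0.7], [0, 0, 0, 0, 0, 0, 0.75]]]}}

```text
clock: 3.4
eef_pos: [472.5, 175.0, 85.5]
tool_rot: [0.677, 0.736, 0.0, 0.0]
contact_force: [0.6, 0.1, 0.1]
finger_gap: 0.332
finger_force: 0.0
```

>>> {"name": "step_arm", "arguments": {"commands": [[[0, 0, 0, 0, 0, 0, 0.78], [0, 0, 0, 0, 0, 0, 0.81], [0, 0, 0, 0, 0, 0, 0.84], [0, 0, 0, 0, 0, 0, 0.86], [0, 0, 0, 0, 0, 0, 0.88], [0, 0, 0, 0, 0, 0, 0.9], [0, 0, 0, 0, 0, 0, 0.95], [0, 0, 0, 0, 0, 0, 1]]]}}

```text
clock: 4.2
eef_pos: [472.4, 175.0, 85.4]
tool_rot: [0.677, 0.736, 0.0, 0.0]
contact_force: [-1.2, 0.2, 5.8]
finger_gap: 0.13
finger_force: 58.5
```

>>> {"name": "step_arm", "arguments": {"commands": [[[0, 0, 0, 0, 0, 0, 1], [0, 0, 0, 0, 0, 0, 1], [0, 0, 0, 0, 0, 0, 1], [0, 0, 0, 0, 0, 0, 1]]]}}

```text
clock: 4.6
eef_pos: [472.4, 175.1, 85.4]
tool_rot: [0.677, 0.736, 0.0, 0.0]
contact_force: [-2.4, 0.7, 5.0]
finger_gap: 0.13
finger_force: 58.5
```

```bash
python3 - <<'E'
from workcell import manip, cams
import cv2
print(manip.state())
s=cams.snapshot("side")[:,:,::-1]
a=cv2.resize(s[150:270,200:320],None,fx=5,fy=5,interpolation=cv2.INTER_CUBIC)
cv2.imwrite("pics/s2.png",cv2.convertScaleAbs(a,alpha=1.5))
E
```

```text
{'clock': 4.6, 'joints': array([2.36303782e-01, 5.31945428e-01, 1.79859759e+00, 4.76879110e-05,
       8.10927049e-01, 1.53243398e-01]), 'qd': array([-9.11456794e-05,  1.93541875e-03, -1.69027323e-04,  1.26783840e-03,
        1.90983395e-03, -2.01451889e-04]), 'joint_torque': array([-1.87210883e-01, -7.30799317e+01, -2.21288395e+01, -3.08601907e-02,
       -4.11147159e-01,  1.89659192e-02]), 'eef_pos': array([472.37910547, 175.06569697,  85.40579333]), 'tool_rot': array([6.77151319e-01, 7.35843792e-01, 6.05343057e-05, 1.97740964e-05]), 'contact_force': array([-2.40199335,  0.71934085,  5.04842392]), 'ft_torque': array([-0.01696576,  0.16526653, -0.00089216]), 'finger_force': 58.52129101753235, 'finger_gap': 0.12986921218521175}
```

View pics/s2.png

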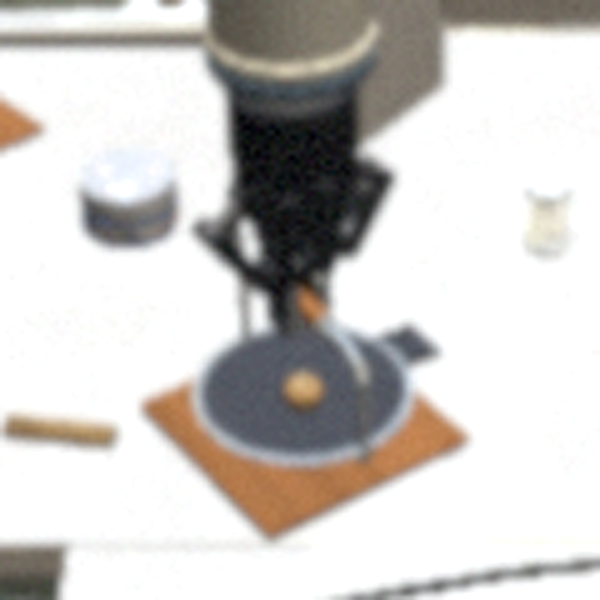

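Gripped: 58 N, with a gap of about 11 mm. The ball is still in the middle at (303,388) and the dish has not moved. Lifting smoothly by about 70 mm.

>>> {"name": "step_arm", "arguments": {"commands": [[[0, 0, 0, 0, 0, 1, 1], [0, 0, 0, 0, 0, 2, 1], [0, 0, 0, 0, 0, 4, 1], [0, 0, 0, 0, 0, 5, 1], [0, 0, 0, 0, 0, 6, 1], [0, 0, 0, 0, 0, 6, 1], [0, 0, 0, 0, 0, 6, 1], [0, 0, 0, 0, 0, 6, 1]]]}}

```text
clock: 5.45
eef_pos: [472.4, 175.0, 121.9]
tool_rot: [0.677, 0.736, 0.0, 0.0]
contact_force: [0.3, 0.7, -2.4]
finger_gap: 0.13
finger_force: 58.4
```

>>> {"name": "step_arm", "arguments": {"commands": [[[0, 0, 0, 0, 0, 6, 1], [0, 0, 0, 0, 0, 6, 1], [0, 0, 0, 0, 0, 6, 1], [0, 0, 0, 0, 0, 5, 1], [0, 0, 0, 0, 0, 4, 1], [0, 0, 0, 0, 0, 3, 1], [0, 0, 0, 0, 0, 2, 1], [0, 0, 0, 0, 0, 1, 1]]]}}

```text
clock: 6.25
eef_pos: [472.3, 175.0, 154.4]
tool_rot: [0.677, 0.736, 0.0, -0.0]
contact_force: [0.2, 0.3, -2.2]
finger_gap: 0.126
finger_force: 58.4
```

>>> {"name": "step_arm", "arguments": {"commands": [[[0, 0, 0, 0, 0, 0, 1], [0, 0, 0, 0, 0, 0, 1], [0, 0, 0, 0, 0, 0, 1], [0, 0, 0, 0, 0, 0, 1]]]}}

```text
clock: 6.65
eef_pos: [472.3, 175.0, 154.2]
tool_rot: [0.677, 0.736, -0.0, -0.0]
contact_force: [0.1, -0.1, -1.8]
finger_gap: 0.128
finger_force: 58.4
```

```bash
python3 - <<'E'
from workcell import manip, cams
import cv2
s=manip.state(); print(s["eef_pos"],s["contact_force"],s["ft_torque"])
s=cams.snapshot("side")[:,:,::-1]
a=cv2.resize(s[130:250,200:320],None,fx=5,fy=5,interpolation=cv2.INTER_CUBIC)
cv2.imwrite("pics/s3.png",cv2.convertScaleAbs(a,alpha=1.5))
E
```

```text
[472.29988944 174.99030665 154.16373534] [ 0.09438259 -0.09491068 -1.844409  ] [-0.00427188  0.0375035  -0.01499068]
```

View pics/s3.png

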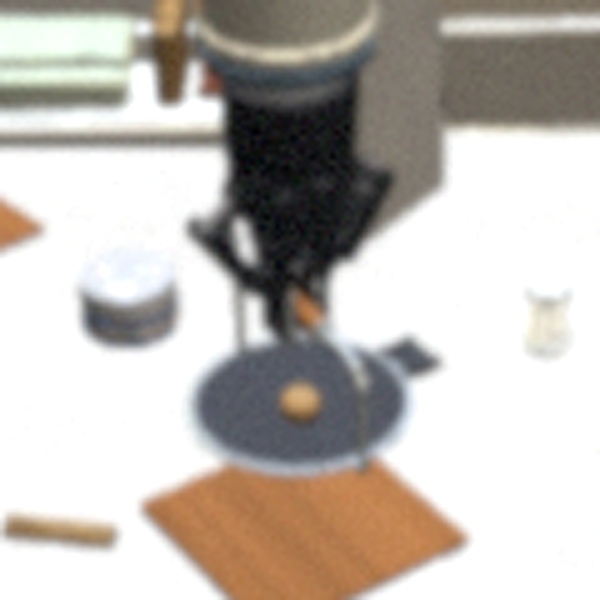

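Lifted clear and level: the ball is at (300,401), in the middle, the board is empty below, and the cup and spool are untouched. Now a clockwise quarter turn in place, so that the lip points right towards the cup.

>>> {"name": "step_arm", "arguments": {"commands": [[[0, 0, -0.02, 0, 0, 0, 1], [0, 0, -0.04, 0, 0, 0, 1], [0, 0, -0.06, 0, 0, 0, 1], [0, 0, -0.08, 0, 0, 0, 1], [0, 0, -0.0975, 0, 0, 0, 1], [0, 0, -0.0975, 0, 0, 0, 1], [0, 0, -0.0975, 0, 0, 0, 1], [0, 0, -0.0975, 0, 0, 0, 1]]]}}

```text
clock: 7.5
eef_pos: [472.4, 175.0, 154.3]
tool_rot: [0.863, 0.505, 0.0, 0.0]
contact_force: [0.1, 0.5, -2.3]
finger_gap: 0.123
finger_force: 58.4
```

>>> {"name": "step_arm", "arguments": {"commands": [[[0, 0, -0.0975, 0, 0, 0, 1], [0, 0, -0.0975, 0, 0, 0, 1], [0, 0, -0.0975, 0, 0, 0, 1], [0, 0, -0.0975, 0, 0, 0, 1], [0, 0, -0.0975, 0, 0, 0, 1], [0, 0, -0.0975, 0, 0, 0, 1], [0, 0, -0.0975, 0, 0, 0, 1], [0, 0, -0.0975, 0, 0, 0, 1]]]}}

```text
clock: 8.3
eef_pos: [472.4, 175.0, 154.3]
tool_rot: [0.99, 0.139, 0.0, -0.0]
contact_force: [-0.8, 0.5, -2.9]
finger_gap: 0.128
finger_force: 58.4
```

>>> {"name": "step_arm", "arguments": {"commands": [[[0, 0, -0.08, 0, 0, 0, 1], [0, 0, -0.06, 0, 0, 0, 1], [0, 0, -0.04, 0, 0, 0, 1], [0, 0, -0.02, 0, 0, 0, 1], [0, 0, 0, 0, 0, 0, 1], [0, 0, 0, 0, 0, 0, 1], [0, 0, 0, 0, 0, 0, 1], [0, 0, 0, 0, 0, 0, 1]]]}}

```text
clock: 9.1
eef_pos: [472.4, 175.0, 154.3]
tool_rot: [0.999, 0.042, 0.0, -0.0]
contact_force: [0.9, -0.4, -1.4]
finger_gap: 0.125
finger_force: 58.4
```

```bash
python3 - <<'E'
from workcell import manip, cams
import cv2
s=manip.state(); print(s["eef_pos"],s["joints"],s["tool_rot"])
s=cams.snapshot("side")[:,:,::-1]
a=cv2.resize(s[130:330,190:350],None,fx=3,fy=3,interpolation=cv2.INTER_CUBIC)
cv2.imwrite("pics/s4.png",cv2.convertScaleAbs(a,alpha=1.5))
E
```

```text
[472.36474034 175.01510038 154.28077027] [ 2.36235779e-01  4.23761323e-01  1.73388314e+00 -7.89595640e-07
  9.83927449e-01  1.72289568e+00] [ 9.99115254e-01  4.20560220e-02  1.02402960e-05 -1.67866565e-06]
```

View pics/s4.png

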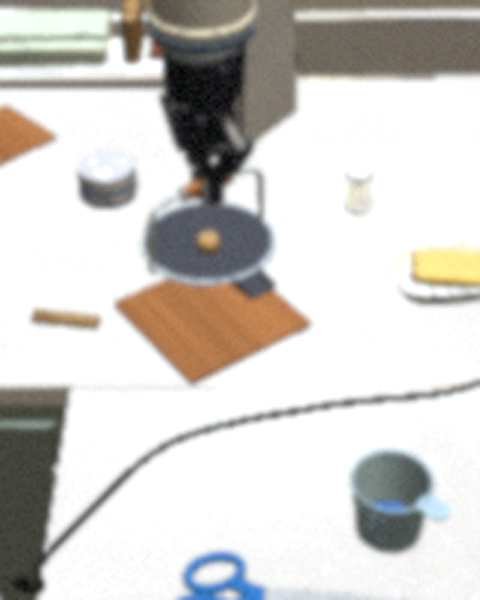

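The dish is turned with the lip pointing right (tip near (265,288)). The ball at (208,240) is central, and the cup at (391,495) is untouched. Carrying it smoothly over by (-10, -228).

>>> {"name": "step_arm", "arguments": {"commands": [[[0, 0, 0, 0, -2, 0, 1], [0, 0, 0, 0, -4, 0, 1], [0, 0, 0, 0, -6, 0, 1], [0, 0, 0, 0, -8, 0, 1], [0, 0, 0, 0, -10, 0, 1], [0, 0, 0, -0.7, -12, 0, 1], [0, 0, 0, -0.7, -12, 0, 1], [0, 0, 0, -0.7, -12, 0, 1]]]}}

```text
clock: 9.95
eef_pos: [470.1, 107.8, 154.3]
tool_rot: [0.999, 0.042, -0.0, 0.0]
contact_force: [-0.4, -0.4, -2.1]
finger_gap: 0.129
finger_force: 58.4
```

>>> {"name": "step_arm", "arguments": {"commands": [[[0, 0, 0, -0.7, -12, 0, 1], [0, 0, 0, -0.7, -12, 0, 1], [0, 0, 0, -0.7, -12, 0, 1], [0, 0, 0, -0.7, -12, 0, 1], [0, 0, 0, -0.7, -12, 0, 1], [0, 0, 0, -0.7, -12, 0, 1], [0, 0, 0, -0.7, -12, 0, 1], [0, 0, 0, -0.7, -12, 0, 1]]]}}

```text
clock: 10.75
eef_pos: [464.6, 12.0, 154.3]
tool_rot: [0.999, 0.042, 0.0, 0.0]
contact_force: [0.6, 1.0, -1.1]
finger_gap: 0.13
finger_force: 58.4
```

>>> {"name": "step_arm", "arguments": {"commands": [[[0, 0, 0, -0.7, -12, 0, 1], [0, 0, 0, -0.7, -12, 0, 1], [0, 0, 0, -0.7, -12, 0, 1], [0, 0, 0, 0, -10, 0, 1], [0, 0, 0, 0, -8, 0, 1], [0, 0, 0, 0, -6, 0, 1], [0, 0, 0, 0, -4, 0, 1], [0, 0, 0, 0, -2, 0, 1]]]}}

```text
clock: 11.55
eef_pos: [462.6, -53.2, 154.3]
tool_rot: [0.999, 0.042, -0.0, -0.0]
contact_force: [-0.4, -0.1, -1.8]
finger_gap: 0.129
finger_force: 58.4
```

>>> {"name": "step_arm", "arguments": {"commands": [[[0, 0, 0, 0, 0, 0, 1], [0, 0, 0, 0, 0, 0, 1], [0, 0, 0, 0, 0, 0, 1], [0, 0, 0, 0, 0, 0, 1], [0, 0, 0, 0, 0, 0, 1], [0, 0, 0, 0, 0, 0, 1]]]}}

```text
clock: 12.15
eef_pos: [462.6, -52.9, 154.3]
tool_rot: [0.999, 0.042, -0.0, -0.0]
contact_force: [0.2, 0.4, -1.7]
finger_gap: 0.125
finger_force: 58.4
```

```bash
python3 - <<'E'
from workcell import manip, cams
import cv2, numpy as np
s=manip.state(); print(s["eef_pos"],s["tool_rot"])
s=cams.snapshot("side")[:,:,::-1]; t=cams.snapshot("top")[:,:,::-1]
a=cv2.resize(s[190:325,245:355],None,fx=4,fy=4,interpolation=cv2.INTER_CUBIC)
b=cv2.resize(t[180:250,310:390],None,fx=4,fy=4,interpolation=cv2.INTER_CUBIC)
o=np.zeros((540,760,3),np.uint8); o[:540,:440]=a; o[:280,440:]=b
cv2.imwrite("pics/s5.png",cv2.convertScaleAbs(o,alpha=1.5))
E
```

```text
[462.55363195 -52.9067042  154.26611493] [ 9.99120112e-01  4.19404582e-02 -1.64933228e-05 -1.69581835e-05]
```

View pics/s5.png

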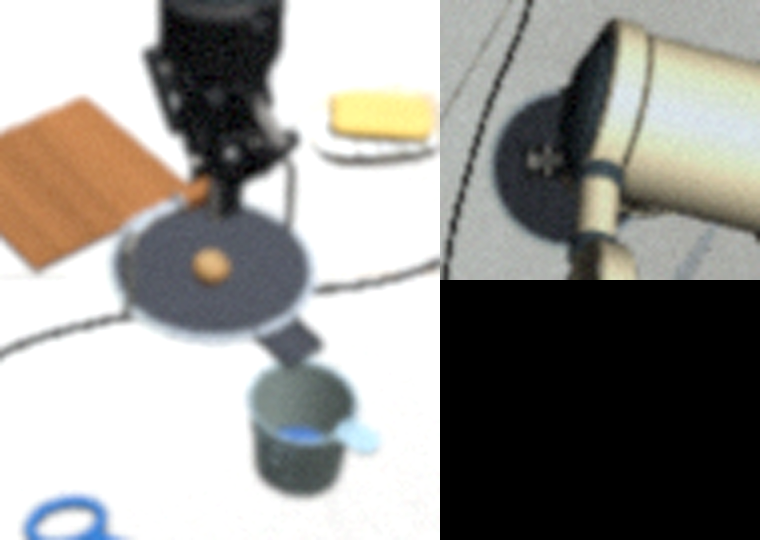

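The lip's outer edge has its middle at about (307,355) in the side part, the cup rim's centre is at (303,404) and the ball at (212,266). The arm hides the cup from above. I'll check the positions with rays.

```bash
python3 - <<'E'
from h import *
f=lambda u,v:((u+.5)/4-.5+245,(v+.5)/4-.5+190)
print("lip tip",plane("side",f(307,355),104),"cup",plane("side",f(303,404),62),"ball",plane("side",f(212,266),103),"rim",plane("side",f(213,268),107))
E
```

```text
lip tip [ 467.9 -149.2  104. ] cup [ 466.8 -150.3   62. ] ball [461.1 -52.  103. ] rim [458.2 -57.5 107. ]
```

Lip and cup axis agree within about 5 mm, the lip is about 40 mm above the rim, and the ball is central. Handing in.

```bash
python3 - <<'E'
from workcell import manip
print(manip.close_job())
E
```

```text
the job is handed in; nothing more can be done
None
```

The job is handed in with the arm still holding the dish level and still: it is turned a quarter turn, the lip is within about 5 mm of the cup mouth's axis and about 40 mm above the rim, the ball is central, and nothing else was seen to move; the judge's verdict was not shown.

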